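# Index the cap carousel and clip it fast

### The job

Turn the cap carousel counter-clockwise (seen from above) by its upright handle post until the sprung index plunger drops fully into the next notch. Then take the spring clip off its parking strip, push it down over the carousel's upright tab and the curved rail just outside it, so that its jaws pinch the two together at the tab, and leave it there. The plunger must stay in its notch, and the other things on the bench must not be shifted.

Things in the scene. Friction and masses are not known exactly. Their poses are not given: they have to be found in the camera images.
- indexer: bench-top cap indexer, aluminium and grey paint, fixed. Origin on the bench (z = 0) on the carousel's vertical axis. Round base plate 316 mm across, 15 mm thick; a column 180 to 230 mm from the axis on its own +x side, with a motor up to 233 mm high, carries the drive housing over the carousel
- housing_under (a point): middle of the underside of the round grey drive housing, on the axis, 140 mm above the bench. Fixed; 166 mm across, 38 mm thick. It leaves the handle post free above but no room for a gripper that points straight down: come in from outside, tilted 35 to 40 degrees, fingers down and in towards the axis
- carousel (a joint): angle of the carousel plate (224 mm across, top 53 mm above the bench; four caps 60 mm tall stand 52 mm from its axis), rad, grows counter-clockwise from above. Starts between notches, -1.15 to -0.75. The wanted notch is within 0.14 of 0, its exact place unknown: feel it (light drag, then a pull into the notch, about 10 N to leave it). It draws the freed plate in from 0.05 either side
- plunger (a joint): how far the sprung index plunger is pushed out, m: 0 when fully in a notch, 0.0035 when riding on the carousel's rim. It sits low at the indexer's far right edge, in a hand-set bracket, with a round black knob about 190 mm from the axis
- handle_top (a point): centre of the top end of the handle: an upright post in a black plastic sleeve, 14 mm across, standing 57 mm tall on the carousel, 100 mm from the axis, its top 110 mm above the bench; it orbits with the carousel
- tab_top (a point): middle of the top edge of the tab: an upright steel plate on a short arm of the carousel, 144 mm from the axis, 24 mm wide along the rim, 4 mm thick, top 85 mm above the bench (the arm's top is at 53 mm). It lies 110 degrees clockwise of the handle and turns with the carousel. x axis radially outward, y along the rim
- tab: the same tab; origin at the middle of its foot, 53 mm above the bench, x axis radially outward
- rail: curved upright steel rail fixed on the indexer's left, 148 to 152 mm from the axis, top 85 mm above the bench, from 80 to 140 degrees from the indexer's own x axis. Origin and axes as the indexer's. At the wanted notch the tab stands just inside it: tab, 2 mm gap and rail are 10 mm thick together, their middle 147 mm from the axis
- park: parking strip: upright steel plate 110 mm long (its x axis), 10 mm thick (y), top 70 mm above the bench, on a flat foot 130 x 50 x 10 mm, fixed. Origin on the bench under its middle
- clip: steel spring clip like a big clothes peg, upright astride the parking strip, jaws down, two flat handles up; 22 mm wide along its x (hinge) axis, jaws open along y, 90 g. Origin midway between the jaw tips. Jaws 48 mm long, 8 mm thick; hinge at 52 mm, handle ends at 106 mm. Jaws should reach about 20 mm (at least 8) down over tab and rail
- clip_grip (a point): where to pinch the clip: between its handles, 93 mm above the jaw tips. The handles lean apart, 49 mm over their outer faces at the top and 25 mm near the hinge. Pinched along the clip's y with 6 to 12 N to about 26 mm they stand parallel, and the jaws open from 10 to about 30 mm
- bottle_a: amber wine bottle, 74 mm across, 300 mm tall, a bystander; origin under its middle
- bottle_b: green wine bottle, 74 mm across, 300 mm tall, a bystander; origin under its middle
- jar: glass jar, 66 mm across, 80 mm tall, a bystander; origin under its middle
- loose_cap: loose aluminium screw cap, 30 mm across, 60 mm tall, standing, a bystander; origin under its middle
- screwdriver: screwdriver lying flat, a bystander; origin under its middle
- brush: brush lying flat, a bystander; origin under its middle
- tape: roll of tape, 90 mm across, 30 mm high, a bystander; origin under its middle

How it is judged:
On the way, in this order (a step that is already met when the one before it is completed fails the run):
1. the carousel is turned to the wanted notch and the plunger has dropped into it (value of joint carousel between -0.26 and 0.26 rad and value of joint plunger below 0.0012 m), for 0.3 s.
2. the clip pinches tab and rail together (all of step 1 and contact force between clip and tab above 0.5 N and contact force between clip and rail above 0.5 N and z of clip in the frame of tab_top below -0.008 m and horizontal distance between clip and tab_top below 0.018 m and angle between clip's own z axis and vertical below 0.35 rad), for 0.3 s.
At the end, for the whole second after the job is handed in: Plunger in the wanted notch (under 1.2 mm, carousel within 0.26 rad of 0); clip let go and at rest, upright within 20 deg, jaws pressing on tab and on rail (over 0.5 N each), 8 mm or more down over the tab's top edge, its middle within 18 mm of the tab's in plan; nothing else shifted over 25 mm (all of step 2 and linear speed of clip below 0.01 m/s and angular speed of clip below 0.1 rad/s); the robot touches nothing.
It fails at once if the other things on the bench are shifted by more than 25 mm (distance of any of bottle_a, bottle_b, jar, loose_cap, screwdriver, brush, tape from where it was at the start of the episode above 0.025 m).
It also fails if it takes over 67 s, if anything falls off the work surface, if the arm or the gripper's body presses on something with over 40 N, if the wrist force passes 120 N, or if a joint passes its speed limit or range.

### The arm

A 6-joint arm with a two-finger parallel gripper is mounted at the origin on the work surface. World frame = base frame: x ahead of the robot, y to its left, z up, the work surface at z = 0. Lengths are in m, angles in rad, forces in N, time in s.
With the tool pointing down it reaches from about 0.3 to 0.775 m from the base axis. Payload 14.6 kg.
Tool frame: the origin (TCP) lies midway between the tips of the shut fingers; the grasp point (between the pads) lies 19 mm behind it (ctrl.grip_depth is the distance from the TCP to the grasp point, in m); z points along the fingers, x is the direction in which the jaws open and shut, and the axes are right-handed (so a half turn about z gives the same grasp; the last joint's range is limited). The gripper opens to 94 mm and grips with 3 to 60 N. Pads are 16 mm wide; open, the fingers measure 119 mm over their backs; the gripper's body (75 mm by 177 mm) begins 78 mm behind the grasp point.
Start: joints at [1.183, 0.3, 1.521, -0, 1.321, -0.067], TCP at [0.173, 0.522, 0.179] pointing down, gripper open.
Joint ranges: [-3.03, 3.03], [-0.79, 2.21], [0.23, 2.52], [-1.04, 4.18], [0, 3.07], [-2.55, 2.55]. Speed limits (rad/s): [2.22, 2.22, 2.57, 3.14, 3.14, 3.14].

### API

Orientations are given as [roll, pitch, yaw] about the fixed x, y, z axes, in that order (R = Rz(yaw) Ry(pitch) Rx(roll)).
In Python, from station import ctrl gives the robot as it stands.
- The arm moves only by the tool play_rows, never from a script. Its argument "steps" is a list that holds one entry, the list of rows, each a list of 7 numbers: the shift along the tool's x, y, z in cm, then the turn, a rotation vector about the tool's x, y, z in rad, then the opening, from 0 (shut) to 1 (fully open). In form: [[[x, y, z, ax, ay, az, hand], ...]]. A call has 1 to 20 rows; each row is the pose to reach, as a shift and turn from the pose measured when the call began, along the tool's axes at that moment; what a row does not reach only later rows make up. A row lasts 1/12 s, in which the tool goes at most 41.7 mm and 7.16 degrees, less where a joint would pass 70% of its speed; a pose out of reach is approached as far as the arm can. A call with a gripper value outside its range is refused whole. The fingers move at their own pace and stop on an object; "force" is the grip in N (left out, the last holds). Time passes only in rows, so rows that repeat a pose let the fingers close. It gives the time, the measured TCP pose, the force and the opening at its end, in the units of the state.
- ctrl.get_obs(): the state, without advancing time (a new reading comes with each control period).
- ctrl.camera(name): name is "scene" or "top"; returns a dict with "frame" (480x640x3 uint8, blue, green, red), "fovy" (degrees; the focal length in pixels is half the picture's height over the tangent of half this angle, whatever the lens; pixels are square), "cx", "cy" (the principal point, pixels), "world_to_cam" (4x4, takes a point from world to camera coordinates). Camera axes: x right, y up, looking along -z (the intrinsics and any distortion apply to the point x, -y, -z); pixel columns grow to the right and rows downward; lengths in m; the calibration is good to about 2 mm. A picture is of the moment at which its call begins. There is no depth.
- ctrl.hand_in(): hands the job in, once; it reports no verdict.
The state is a dict: "time_s": time; "qpos": joint angles; "joint_vel": joint speeds; "tau": joint torques, N m; "ee_pos": TCP position; "eef_rot": TCP orientation; "force": force on the tool from outside, world axes, zero at the start; "moment": the same for the moment, N m; "grip_width": finger opening in m.
Only numpy, scipy, OpenCV 4.12 (cv2) and the standard library are available. Lean on these libraries where they do the work, as an engineer would, in place of code of your own. Each camera call takes 0.05 s, during which the arm holds its last target. There are 200 camera calls.

## Working session

There is one attempt and no reset: what is moved stays moved. The work goes in short steps, Python scripts to look and compute and a tool call to move; the robot and the scene stay as the last step left them, time stands still between calls to the robot, and variables do not carry over. Pictures are saved under pics/ and viewed, about 8 in all and at most 12, crops included, and the job is handed in when it is done.

Besides the shell and the picture viewer there is one more tool, called after "Emit:" as name(argument=value, ...), one argument or row to a line, values as JSON. play_rows: Moves the arm, as the interface text tells. Its arguments: {"type":"object","properties":{"steps":{"type":"array"},"force":{"type":"number"}},"required":["steps"]}

```bash
ls; mkdir -p pics; cat > h.py <<'E'
import numpy as np, cv2
from station import ctrl
from scipy.spatial.transform import Rotation as R
E
python3 - <<'E'
from h import *
import pickle
d={}
for n in("scene","top"):
    c=ctrl.camera(n); d[n]=c; cv2.imwrite(f"pics/{n}0.png",c["frame"]); print(n,c["fovy"],c["cx"],c["cy"],[k for k in c]); print(np.round(c["world_to_cam"],3))
pickle.dump(d,open("c0.pkl","wb"))
o=ctrl.get_obs();print(o)
E
```

```text
pics
scene 55.10448575579821 316.92548857792815 242.1716348784117 ['frame', 'fovy', 'cx', 'cy', 'world_to_cam']
[[-0.671  0.741 -0.002  0.397]
 [-0.428 -0.385  0.817  0.161]
 [ 0.605  0.549  0.576 -1.484]
 [ 0.     0.     0.     1.   ]]
top 51.27928267422369 318.5298338419165 233.7795708162177 ['frame', 'fovy', 'cx', 'cy', 'world_to_cam']
[[-0.005 -1.     0.024 -0.009]
 [ 0.995 -0.002  0.096 -0.591]
 [-0.096  0.024  0.995 -1.211]
 [ 0.     0.     0.     1.   ]]
{'time_s': 0.1, 'qpos': array([ 1.18341869e+00,  3.00424071e-01,  1.52147954e+00, -2.04142450e-06,
        1.32069955e+00, -6.65952083e-02]), 'joint_vel': array([ 0.00012795, -0.00018974, -0.00171063,  0.0006847 ,  0.00170065,
       -0.00210316]), 'tau': array([ 2.38920344e-03, -5.32648408e+01, -3.53279901e+01,  7.10353651e-02,
        2.35564588e-02, -8.15371391e-05]), 'ee_pos': array([0.17332747, 0.5217147 , 0.1780551 ]), 'eef_rot': array([-3.14152738e+00,  1.00839630e-03,  1.25001444e+00]), 'force': array([-0.24696235, -0.12637811,  0.1536356 ]), 'moment': array([-0.01337693,  0.04312811, -0.05153772]), 'grip_width': 0.09405718944002316}
```

View pics/scene0.png

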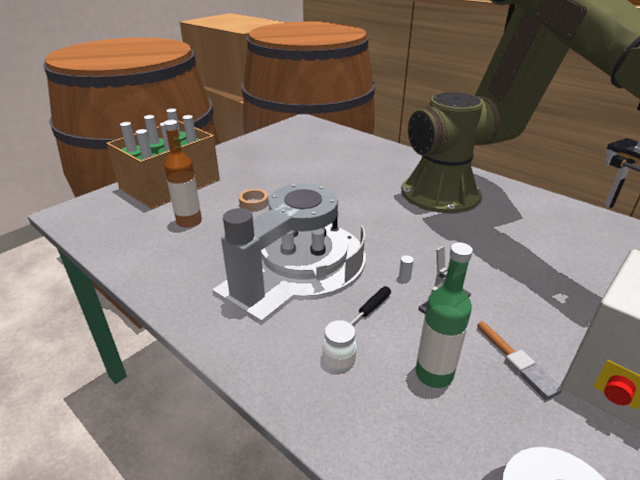

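View pics/top0.png

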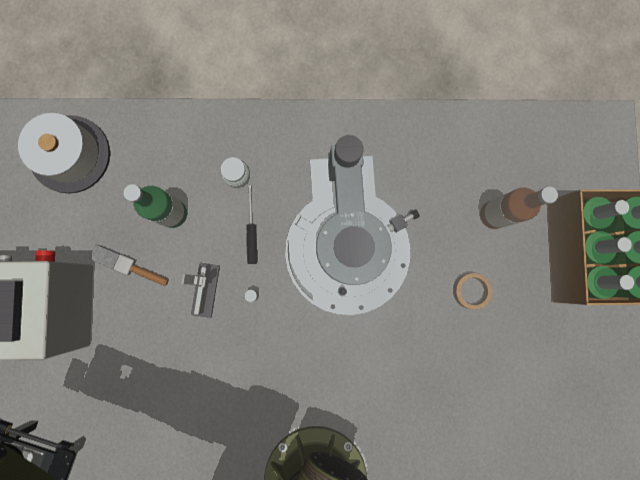

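Scene: the indexer at about (305,245), the clip and strip are partly hidden behind the green bottle at (440,270). Top: the indexer axis is near (350,248), handle post (342,291), plunger knob (415,213), clip and strip (203,290), loose cap (251,295).

```bash
cat >> h.py <<'E'
def f(c): return 240/np.tan(np.radians(c["fovy"])/2)
def proj(c,p):
    q=c["world_to_cam"]@np.append(p,1); return np.array([c["cx"]+f(c)*q[0]/-q[2], c["cy"]-f(c)*q[1]/-q[2]])
def ray(c,u,v):
    M=c["world_to_cam"]; d=np.array([(u-c["cx"])/f(c),-(v-c["cy"])/f(c),-1]); return -M[:3,:3].T@M[:3,3], M[:3,:3].T@d
def onz(c,u,v,z):
    o,d=ray(c,u,v); return o+d*(z-o[2])/d[2]
def tri(c1,p1,c2,p2):
    o1,d1=ray(c1,*p1);o2,d2=ray(c2,*p2)
    A=np.stack([d1,-d2],1); s=np.linalg.lstsq(A,o2-o1,rcond=None)[0]
    a=o1+d1*s[0];b=o2+d2*s[1]; return (a+b)/2,np.linalg.norm(a-b)
E
python3 - <<'E'
from h import *
import pickle
d=pickle.load(open("c0.pkl","rb"));t=d["top"]["frame"];s=d["scene"]["frame"]
up=lambda im,k:cv2.resize(im,None,fx=k,fy=k,interpolation=cv2.INTER_CUBIC)
a=up(t[180:320,280:430],4) #600x560
b=up(t[255:325,175:225],4) #200x280
c=up(s[235:315,400:450],4) #200x320
out=np.zeros((600,800,3),np.uint8); out[:560,:600]=a; out[:280,600:]=b; out[280:600,600:]=c
cv2.imwrite("pics/z1.png",out)
c=d["top"]
for uv,z in(((354,246),.178),((342,291),.11),((203,290),.1),((350,266),.015),((348,249),.015)): print(uv,onz(c,*uv,z))
E
```

```text
(354, 246) [ 0.55010832 -0.08491971  0.178     ]
(342, 291) [ 0.45162967 -0.06267461  0.11      ]
(203, 290) [0.45535421 0.25646855 0.1       ]
(350, 266) [ 0.51177237 -0.08995575  0.015     ]
(348, 249) [ 0.5542722  -0.08539514  0.015     ]
```

View pics/z1.png

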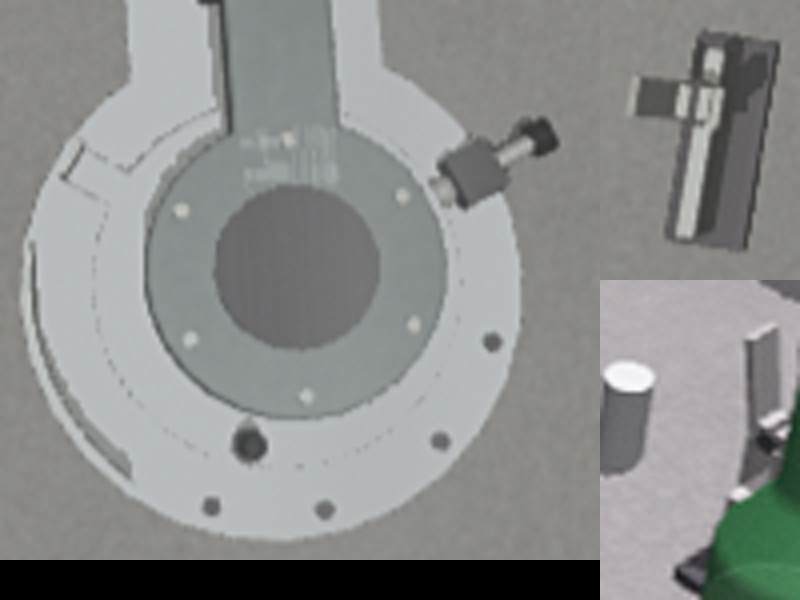

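The crop shows: tab outline at crop (75,160), rail arc from (30,245) to (128,475), handle top (250,445), housing disc centre (297,266). On the right, clip handle ends are at about (635,97) and (715,103), and the strip top is the bright line from (713,50) to (686,238). The scene crop shows one handle's top edge at (762,332).

```bash
python3 - <<'E'
from h import *
import pickle
d=pickle.load(open("c0.pkl","rb"));T=d["top"];S=d["scene"]
def disc(img,seed,lo=14):
    im=img.copy(); m=np.zeros((482,642),np.uint8)
    cv2.floodFill(im,m,seed,255,(lo,)*3,(lo,)*3,cv2.FLOODFILL_FIXED_RANGE|cv2.FLOODFILL_MASK_ONLY|(255<<8))
    cs=max(cv2.findContours(m[1:-1,1:-1],0,1)[0],key=cv2.contourArea); return cv2.fitEllipse(cs)
for n,a,b in(("housing",(354,246),(303,198)),("motor",(349,151),(238,218))):
    e1=disc(T["frame"],a);e2=disc(S["frame"],b); print(n,e1,e2); print(tri(T,e1[0],S,e2[0]))
crop=lambda x,y:(280+x/4-.375,180+y/4-.375)
# handle
ax=onz(T,354.2,246.4,.178);h=onz(T,*crop(250,445),.11)
print("ax",ax,"h",h,np.linalg.norm((h-ax)[:2]),np.degrees(np.arctan2(*(h-ax)[1::-1])))
for q in((75,160),(63,180),(85,142),(100,195)):
    p=onz(T,*crop(*q),.085);print("tab",p,np.linalg.norm((p-ax)[:2]),np.degrees(np.arctan2(*(p-ax)[1::-1])))
for q in((30,245),(128,475),(128,465),(35,300),(60,380)):
    p=onz(T,*crop(*q),.085);print("rail",p,np.linalg.norm((p-ax)[:2]),np.degrees(np.arctan2(*(p-ax)[1::-1])))
c2=lambda x,y:(175+(x-600)/4-.375,255+y/4-.375)
for q in((635,97),(715,103)):
    print("cliphandle",onz(T,*c2(*q),.156),tri(T,c2(*q),S,(440.5,248)))
for q in((713,50),(686,238)): print("strip",onz(T,*c2(*q),.07))
E
```

```text
housing ((353.6107177734375, 246.2513427734375), (40.2456169128418, 40.624107360839844), 88.66010284423828) ((302.5794982910156, 198.3664093017578), (17.443632125854492, 35.87689971923828), 87.78343200683594)
(array([ 0.54945462, -0.08393332,  0.17834544]), np.float64(0.00025514644856114676))
motor ((349.07806396484375, 147.88833618164062), (25.594968795776367, 27.28862190246582), 119.5015869140625) ((237.27528381347656, 215.31646728515625), (13.622060775756836, 27.81212615966797), 83.00718688964844)
(array([ 0.75368718, -0.07152668,  0.23042706]), np.float64(0.0009521242581908046))
ax [ 0.5492341  -0.08534608  0.178     ] h [ 0.45191302 -0.06296426  0.11      ] 0.09986159595686671 167.04836803546343
tab [0.61978799 0.03755727 0.085     ] 0.14171479819286256 60.14159237790755
tab [0.60787498 0.04466405 0.085     ] 0.1426232324178137 65.72231489849462
tab [0.63053302 0.03162187 0.085     ] 0.1424465368754036 55.198652560531045
tab [0.59890177 0.02279118 0.085     ] 0.11899808146708739 65.33058388289298
rail [0.56933025 0.06411848 0.085     ] 0.1508095210336943 82.34226236540977
rail [0.43441536 0.00677011 0.085     ] 0.14720304061398728 141.26080234324084
rail [0.4402132  0.00675087 0.085     ] 0.14271441663407622 139.81007487250045
rail [0.53686254 0.06113625 0.085     ] 0.1470038374909505 94.82761205188667
rail [0.48988958 0.04644545 0.085     ] 0.14453643451531215 114.24160337029372
cliphandle [0.48061723 0.28819399 0.156     ] (array([0.4887275 , 0.27013416, 0.1725431 ]), np.float64(0.03187531785556113))
cliphandle [0.47714732 0.24456954 0.156     ] (array([0.47647429, 0.24634067, 0.15320452]), np.float64(0.0027234099633335986))
strip [0.50874067 0.26383145 0.07      ]
strip [0.39873725 0.27766484 0.07      ]
```

```bash
cat >> h.py <<'E'
AX=np.array([.5494,-.0842])
def pose():
    o=ctrl.get_obs(); return np.array(o["ee_pos"]),R.from_euler("xyz",o["eef_rot"])
def row(p,Rt,cur=None):
    p0,R0=cur or pose(); return np.round(np.r_[R0.inv().apply(np.array(p)-p0)*100,(R0.inv()*Rt).as_rotvec()],3).tolist()
def tilted(u,tilt,sx=-1):   # u: inward yaw
    z=np.array([np.sin(tilt)*np.cos(u),np.sin(tilt)*np.sin(u),-np.cos(tilt)])
    x=sx*np.array([-np.sin(u),np.cos(u),0]); return R.from_matrix(np.stack([x,np.cross(z,x),z],1))
def down(yaw): return R.from_euler("xyz",[np.pi,0,yaw])
def hpose(a,back=0,dev=0,tilt=np.radians(37),rg=.1,zg=.092): # TCP pose for handle at world angle a
    Rt=tilted(a+np.pi+dev,tilt); g=np.r_[AX+rg*np.array([np.cos(a),np.sin(a)]),zg]
    return g+Rt.as_matrix()[:,2]*(.019-back),Rt
def st():
    o=ctrl.get_obs(); print(round(o["time_s"],2),np.round(o["ee_pos"],4),np.round(o["eef_rot"],3),"q",np.round(o["qpos"],2),"F",np.round(o["force"],1),round(o["grip_width"],4))
E
python3 - <<'E'
from h import *
print(row([.27,.3,.33],down(.2)))
print(row([.33,.05,.33],down(-.6)))
a=np.radians(167.6)
print(row(*hpose(a,.09),cur=(np.array([.33,.05,.33]),down(-.6))))
E
```

```text
[-18.008, 16.164, -15.177, 0.0, 0.001, 1.05]
[-39.84, 29.741, -15.156, 0.001, 0.001, 1.85]
[12.45, 4.029, 18.13, 0.567, 0.383, 1.144]
```

Emit:
play_rows(
  steps=[
    [[-6, 6, -14, 0, 0, 0.35, 1], [-18, 16.2, -15.2, 0, 0, 1.05, 1], [-18, 16.2, -15.2, 0, 0, 1.05, 1], [-18, 16.2, -15.2, 0, 0, 1.05, 1], [-18, 16.2, -15.2, 0, 0, 1.05, 1], [-18, 16.2, -15.2, 0, 0, 1.05, 1], [-39.8, 29.7, -15.2, 0, 0, 1.85, 1], [-39.8, 29.7, -15.2, 0, 0, 1.85, 1], [-39.8, 29.7, -15.2, 0, 0, 1.85, 0.6], [-39.8, 29.7, -15.2, 0, 0, 1.85, 0.6], [-39.8, 29.7, -15.2, 0, 0, 1.85, 0.5], [-39.8, 29.7, -15.2, 0, 0, 1.85, 0.5], [-39.8, 29.7, -15.2, 0, 0, 1.85, 0.5], [-39.8, 29.7, -15.2, 0, 0, 1.85, 0.5], [-39.8, 29.7, -15.2, 0, 0, 1.85, 0.5], [-39.8, 29.7, -15.2, 0, 0, 1.85, 0.5]],
  ],
  force=20,
)

```text
time_s: 1.43
ee_pos: [0.3298, 0.0497, 0.3303]
eef_rot: [3.14, 0.0, -0.607]
force: [0.8, -0.7, 1.1]
grip_width: 0.0479
```

```bash
python3 - <<'E'
from h import *
st();a=np.radians(167.6)
print(row(*hpose(a,.09)))
E
```

```text
1.43 [0.3298 0.0497 0.3303] [ 3.14   0.    -0.607] q [ 0.04 -0.28  1.76 -0.    1.66  0.65] F [ 0.8 -0.7  1.1] 0.0479
[12.481, 3.875, 18.16, 0.569, 0.38, 1.137]
```

Emit:
play_rows(
  steps=[
    [[0, 0, 5, 0.15, 0.1, 0.3, 0.5], [4, 1, 8, 0.3, 0.2, 0.6, 0.5], [4, 1, 8, 0.3, 0.2, 0.6, 0.5], [4, 1, 8, 0.3, 0.2, 0.6, 0.5], [4, 1, 8, 0.3, 0.2, 0.6, 0.5], [4, 1, 8, 0.3, 0.2, 0.6, 0.5], [12.48, 3.88, 18.16, 0.57, 0.38, 1.14, 0.5], [12.48, 3.88, 18.16, 0.57, 0.38, 1.14, 0.5], [12.48, 3.88, 18.16, 0.57, 0.38, 1.14, 0.5], [12.48, 3.88, 18.16, 0.57, 0.38, 1.14, 0.5], [12.48, 3.88, 18.16, 0.57, 0.38, 1.14, 0.5], [12.48, 3.88, 18.16, 0.57, 0.38, 1.14, 0.5], [12.48, 3.88, 18.16, 0.57, 0.38, 1.14, 0.5]],
  ],
)

```text
time_s: 2.52
ee_pos: [0.4095, -0.0527, 0.148]
eef_rot: [-2.496, -0.0, -1.787]
force: [-0.7, -0.2, 0.8]
grip_width: 0.0471
```

```bash
python3 - <<'E'
from h import *
st();a=np.radians(167.6)
print(row(*hpose(a,.09)),row(*hpose(a)))
c=ctrl.camera("scene");t=ctrl.camera("top")
up=lambda im:cv2.resize(im,(400,300),interpolation=cv2.INTER_CUBIC)
cv2.imwrite("pics/p1.png",np.hstack([up(c["frame"][150:300,230:430]),up(t["frame"][190:340,260:460])]))
E
```

```text
2.52 [ 0.4095 -0.0527  0.148 ] [-2.496 -0.    -1.787] q [-0.22 -0.37  2.39  0.    0.48  1.57] F [-0.7 -0.2  0.8] 0.0471
[0.076, -0.101, -0.014, 0.0, 0.0, 0.001] [0.076, -0.101, 8.986, 0.0, 0.0, 0.001]
```

View pics/p1.png

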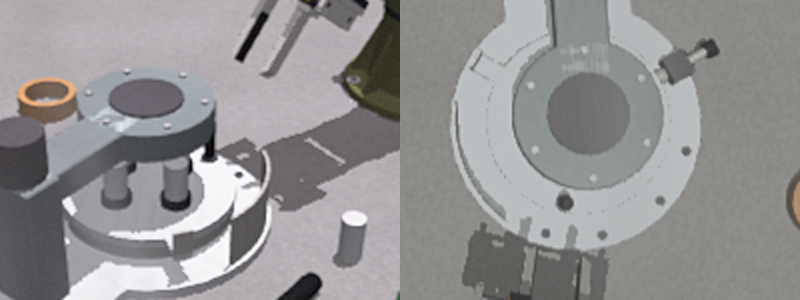

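The fingertips, at crop (525,228) and (575,235), straddle the line to the post at (565,200). Advancing along the tool axis.

Emit:
play_rows(
  steps=[
    [[0.1, -0.1, 3, 0, 0, 0, 0.5], [0.1, -0.1, 5, 0, 0, 0, 0.5], [0.1, -0.1, 7, 0, 0, 0, 0.5], [0.1, -0.1, 9, 0, 0, 0, 0.5], [0.1, -0.1, 9, 0, 0, 0, 0.4], [0.1, -0.1, 9, 0, 0, 0, 0.3], [0.1, -0.1, 9, 0, 0, 0, 0.24], [0.1, -0.1, 9, 0, 0, 0, 0.24], [0.1, -0.1, 9, 0, 0, 0, 0.24]],
  ],
)

```text
time_s: 3.37
ee_pos: [0.4638, -0.0658, 0.0789]
eef_rot: [-2.493, -0.001, -1.785]
force: [0.2, -0.0, -0.2]
grip_width: 0.0228
```

```bash
python3 - <<'E'
from h import *
st()
t=ctrl.camera("top");cv2.imwrite("pics/rim.png",t["frame"])
p0=pose()
cur=p0
for da in (0,6,12,18,24,30,36):
    a=np.radians(167.6+da); print(da,row(*hpose(a)))
E
```

```text
3.37 [ 0.4638 -0.0658  0.0789] [-2.493e+00 -1.000e-03 -1.785e+00] q [-0.22 -0.04  2.35  0.02  0.19  1.55] F [ 0.2 -0.  -0.2] 0.0228
0 [-0.038, 0.199, 0.096, -0.002, 0.0, 0.002]
6 [0.888, 0.162, 0.125, -0.002, -0.063, -0.081]
12 [1.804, 0.048, 0.212, -0.002, -0.126, -0.165]
18 [2.7, -0.141, 0.357, -0.002, -0.189, -0.249]
24 [3.566, -0.404, 0.557, -0.002, -0.252, -0.332]
30 [4.393, -0.738, 0.81, -0.002, -0.315, -0.416]
36 [5.171, -1.139, 1.115, -0.002, -0.378, -0.499]
```

Emit:
play_rows(
  steps=[
    [[0, 0.2, 0.1, 0, 0, 0, 0.24], [0.45, 0.18, 0.11, 0, -0.03, -0.04, 0.24], [0.89, 0.16, 0.13, 0, -0.06, -0.08, 0.24], [1.35, 0.1, 0.17, 0, -0.095, -0.12, 0.24], [1.8, 0.05, 0.21, 0, -0.126, -0.165, 0.24], [2.25, -0.05, 0.28, 0, -0.16, -0.21, 0.24], [2.7, -0.14, 0.36, 0, -0.19, -0.25, 0.24], [3.13, -0.27, 0.45, 0, -0.22, -0.29, 0.24], [3.57, -0.4, 0.56, 0, -0.25, -0.33, 0.24], [3.57, -0.4, 0.56, 0, -0.25, -0.33, 0.24]],
  ],
)

```text
time_s: 4.25
ee_pos: [0.4628, -0.1029, 0.0771]
eef_rot: [-2.492, -0.002, -1.365]
force: [0.8, -0.4, -0.7]
grip_width: 0.0229
```

```bash
python3 - <<'E'
from h import *
st()
t=ctrl.camera("top");c=ctrl.camera("scene")
up=lambda im:cv2.resize(im,(400,300),interpolation=cv2.INTER_CUBIC)
cv2.imwrite("pics/p2.png",np.hstack([up(c["frame"][150:300,230:430]),up(t["frame"][190:340,260:460])]))
for da in (24,30,36,42,48,54):
    a=np.radians(167.6+da); print(da,row(*hpose(a)))
E
```

```text
4.25 [ 0.4628 -0.1029  0.0771] [-2.492e+00 -2.000e-03 -1.365e+00] q [-0.57  0.03  2.28  0.96  0.54  0.03] F [ 0.8 -0.4 -0.7] 0.0229
24 [-0.094, -0.021, 0.02, -0.002, -0.003, -0.003]
30 [0.832, -0.063, 0.052, -0.002, -0.067, -0.087]
36 [1.747, -0.181, 0.143, -0.002, -0.13, -0.17]
42 [2.641, -0.375, 0.29, -0.002, -0.193, -0.254]
48 [3.505, -0.643, 0.494, -0.002, -0.256, -0.337]
54 [4.329, -0.981, 0.751, -0.002, -0.319, -0.421]
```

View pics/p2.png

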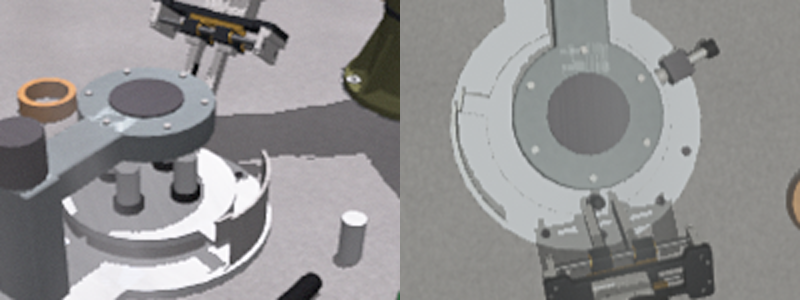

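The carousel is following: post at (595,200) between the fingers, tab moved to (465,100). Continuing to just short of the notch range.

Emit:
play_rows(
  steps=[
    [[0.37, -0.04, 0.03, 0, -0.03, -0.045, 0.24], [0.83, -0.06, 0.05, 0, -0.067, -0.087, 0.24], [1.3, -0.12, 0.1, 0, -0.1, -0.13, 0.24], [1.75, -0.18, 0.14, 0, -0.13, -0.17, 0.24], [2.2, -0.28, 0.22, 0, -0.16, -0.21, 0.24], [2.64, -0.38, 0.29, 0, -0.193, -0.254, 0.24], [2.64, -0.38, 0.29, 0, -0.193, -0.254, 0.24]],
  ],
)

```text
time_s: 4.93
ee_pos: [0.4728, -0.1283, 0.0769]
eef_rot: [-2.495, -0.0, -1.053]
force: [-0.1, -0.8, 0.8]
grip_width: 0.0229
```

```bash
cat >> h.py <<'E'
def knob():
    r=cv2.imread("pics/rim.png"); t=ctrl.camera("top")["frame"]
    a=[cv2.cvtColor(x,cv2.COLOR_BGR2GRAY)[203:230,397:424].astype(np.float32) for x in(r,t)]
    # knob: parabola-refined template match
    T=cv2.cvtColor(r,cv2.COLOR_BGR2GRAY)[206:222,406:422]; S=cv2.cvtColor(t,cv2.COLOR_BGR2GRAY)[196:232,396:432]
    k=8;up=lambda z:cv2.resize(z,None,fx=k,fy=k,interpolation=cv2.INTER_CUBIC)
    m=cv2.matchTemplate(up(S),up(T),cv2.TM_CCOEFF_NORMED);_,v,_,l=cv2.minMaxLoc(m)
    print("knob shift px",np.array(l)/k-10,"score",round(v,3)); return t
E
python3 - <<'E'
from h import *
st();knob()
for da in (42,45,48,51,54,57):
    a=np.radians(167.6+da); print(da,row(*hpose(a)))
E
```

```text
4.93 [ 0.4728 -0.1283  0.0769] [-2.495 -0.    -1.053] q [-0.7   0.17  2.12  0.88  0.82 -0.26] F [-0.1 -0.8  0.8] 0.0229
knob shift px [0. 0.] score 0.999
42 [-0.021, 0.004, -0.014, -0.001, -0.001, -0.001]
45 [0.443, -0.007, -0.006, -0.001, -0.033, -0.043]
48 [0.905, -0.036, 0.016, -0.001, -0.064, -0.085]
51 [1.365, -0.085, 0.053, -0.001, -0.096, -0.127]
54 [1.82, -0.153, 0.105, -0.001, -0.127, -0.168]
57 [2.271, -0.24, 0.17, -0.001, -0.159, -0.21]
```

Emit:
play_rows(
  steps=[
    [[0.44, 0, 0, 0, -0.033, -0.043, 0.24], [0.9, -0.04, 0.02, 0, -0.064, -0.085, 0.24], [0.9, -0.04, 0.02, 0, -0.064, -0.085, 0.24], [0.9, -0.04, 0.02, 0, -0.064, -0.085, 0.24]],
  ],
)

```text
time_s: 5.32
ee_pos: [0.4775, -0.1354, 0.0767]
eef_rot: [-2.495, -0.0, -0.953]
force: [0.6, 0.1, -0.5]
grip_width: 0.0228
```

```bash
python3 - <<'E'
from h import *
st();knob()
for da in (48,51,54,57,60):
    a=np.radians(167.6+da); print(da,row(*hpose(a)))
E
```

```text
5.32 [ 0.4775 -0.1354  0.0767] [-2.495 -0.    -0.953] q [-0.71  0.22  2.06  0.85  0.9  -0.32] F [ 0.6  0.1 -0.5] 0.0228
knob shift px [0. 0.] score 0.999
48 [0.044, 0.015, -0.018, -0.001, -0.002, -0.002]
51 [0.508, 0.004, -0.01, -0.001, -0.034, -0.044]
54 [0.97, -0.026, 0.013, -0.001, -0.065, -0.086]
57 [1.43, -0.075, 0.05, -0.001, -0.097, -0.128]
60 [1.885, -0.144, 0.102, -0.001, -0.128, -0.17]
```

Emit:
play_rows(
  steps=[
    [[0.25, 0, 0, 0, -0.017, -0.022, 0.24], [0.5, 0, 0, 0, -0.034, -0.044, 0.24], [0.5, 0, 0, 0, -0.034, -0.044, 0.24]],
  ],
)

```text
time_s: 5.62
ee_pos: [0.4806, -0.1397, 0.0769]
eef_rot: [-2.495, -0.0, -0.895]
force: [1.1, -0.6, 0.6]
grip_width: 0.0228
```

```bash
python3 - <<'E'
from h import *
st();knob()
for da in (54,57,60):
    a=np.radians(167.6+da); print(da,row(*hpose(a)))
E
```

```text
5.62 [ 0.4806 -0.1397  0.0769] [-2.495 -0.    -0.895] q [-0.72  0.25  2.02  0.83  0.94 -0.36] F [ 1.1 -0.6  0.6] 0.0228
knob shift px [0. 0.] score 0.999
54 [0.418, 0.001, -0.0, -0.001, -0.032, -0.042]
57 [0.88, -0.028, 0.022, -0.001, -0.063, -0.084]
60 [1.34, -0.076, 0.058, -0.001, -0.095, -0.125]
```

Emit:
play_rows(
  steps=[
    [[0.2, 0, 0, 0, -0.016, -0.021, 0.24], [0.42, 0, 0, 0, -0.032, -0.042, 0.24], [0.42, 0, 0, 0, -0.032, -0.042, 0.24]],
  ],
)

```text
time_s: 5.92
ee_pos: [0.4837, -0.1437, 0.0769]
eef_rot: [-2.495, -0.001, -0.842]
force: [0.6, 1.1, -0.4]
grip_width: 0.0225
```

```bash
python3 - <<'E'
from h import *
st();knob()
for da in (57,60):
    a=np.radians(167.6+da); print(da,row(*hpose(a)))
E
```

```text
5.92 [ 0.4837 -0.1437  0.0769] [-2.495e+00 -1.000e-03 -8.420e-01] q [-0.73  0.28  1.98  0.81  0.98 -0.38] F [ 0.6  1.1 -0.4] 0.0225
knob shift px [-0.125  0.   ] score 0.997
57 [0.381, -0.016, 0.014, -0.001, -0.032, -0.041]
60 [0.843, -0.045, 0.036, -0.001, -0.063, -0.083]
```

Emit:
play_rows(
  steps=[
    [[0.13, 0, 0, 0, -0.01, -0.014, 0.24], [0.25, 0, 0, 0, -0.02, -0.027, 0.24], [0.25, 0, 0, 0, -0.02, -0.027, 0.24], [0.25, 0, 0, 0, -0.02, -0.027, 0.24]],
  ],
)

```text
time_s: 6.3
ee_pos: [0.4855, -0.1459, 0.0769]
eef_rot: [-2.495, -0.001, -0.811]
force: [0.2, 0.5, 0.7]
grip_width: 0.0228
```

```bash
python3 - <<'E'
from h import *
st();knob()
for da in (57,60,62):
    a=np.radians(167.6+da); print(da,row(*hpose(a)))
E
```

```text
6.3 [ 0.4855 -0.1459  0.0769] [-2.495e+00 -1.000e-03 -8.110e-01] q [-0.73  0.29  1.96  0.79  1.   -0.4 ] F [0.2 0.5 0.7] 0.0228
knob shift px [-0.375  0.25 ] score 0.991
57 [0.106, -0.016, 0.019, -0.001, -0.012, -0.014]
60 [0.569, -0.032, 0.032, -0.0, -0.044, -0.056]
62 [0.877, -0.054, 0.049, -0.0, -0.065, -0.084]
```

The knob is moving in, so we are on the notch flank. I'll open the fingers and let the spring draw it in.

Emit:
play_rows(
  steps=[
    [[0.2, 0, 0, 0, -0.015, -0.02, 0.24], [0.2, 0, 0, 0, -0.015, -0.02, 0.26], [0.2, 0, 0, 0, -0.015, -0.02, 0.45], [0.2, 0, 0, 0, -0.015, -0.02, 0.45], [0.2, 0, 0, 0, -0.015, -0.02, 0.45], [0.2, 0, 0, 0, -0.015, -0.02, 0.45]],
  ],
)

```text
time_s: 6.85
ee_pos: [0.4868, -0.1472, 0.0769]
eef_rot: [-2.495, -0.001, -0.786]
force: [0.0, -0.4, 0.6]
grip_width: 0.0419
```

```bash
python3 - <<'E'
from h import *
st();t=knob()
c=ctrl.camera("scene")
up=lambda im:cv2.resize(im,(400,300),interpolation=cv2.INTER_CUBIC)
cv2.imwrite("pics/p3.png",np.hstack([up(c["frame"][150:300,230:430]),up(t[190:340,260:460])]))
E
```

```text
6.85 [ 0.4868 -0.1472  0.0769] [-2.495e+00 -1.000e-03 -7.860e-01] q [-0.73  0.3   1.94  0.78  1.02 -0.41] F [ 0.  -0.4  0.6] 0.0419
knob shift px [-1.125  0.75 ] score 0.98
```

View pics/p3.png

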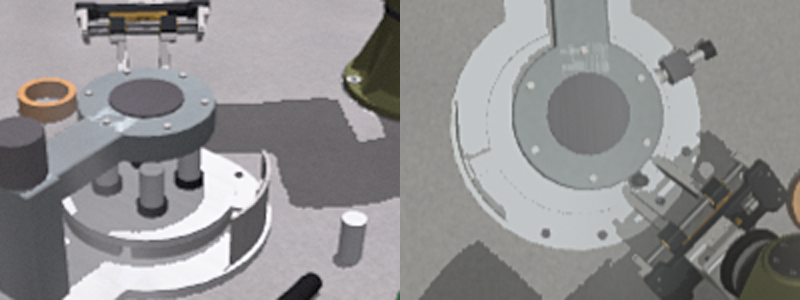

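The handle is at crop (640,180), inside the opened fingers. The knob shifted 1.35 px (about 3.1 mm), so the plunger has dropped. Retreating along the tool axis.

Emit:
play_rows(
  steps=[
    [[0, 0, -2, 0, 0, 0, 0.5], [0, 0, -5, 0, 0, 0, 0.5], [0, 0, -9, 0, 0, 0, 0.5], [0, 0, -12, 0, 0, 0, 0.5], [0, 0, -15, 0, 0, 0, 0.5], [0, 0, -18, 0, 0, 0, 0.5], [0, 0, -18, 0, 0, 0, 0.5]],
  ],
)

```text
time_s: 7.53
ee_pos: [0.4095, -0.2264, 0.2246]
eef_rot: [-2.497, -0.008, -0.788]
force: [1.0, -0.8, 0.7]
grip_width: 0.047
```

```bash
python3 - <<'E'
from h import *
st();g=np.array([.478,.2665])
print(row([.36,.1,.34],down(-1.2)), row([.44,.24,.34],down(np.radians(-97))))
E
```

```text
7.53 [ 0.4095 -0.2264  0.2246] [-2.497 -0.008 -0.788] q [-0.98  0.09  1.81  0.64  1.42 -0.35] F [ 1.  -0.8  0.7] 0.047
[-26.545, -22.643, 2.338, -0.637, 0.125, 0.4] [-30.833, -35.083, 11.657, -0.603, 0.285, 0.875]
```

Emit:
play_rows(
  steps=[
    [[-3, -3, -6, -0.1, 0, 0.1, 0.7], [-26.5, -22.6, 2.3, -0.637, 0.125, 0.4, 0.7], [-26.5, -22.6, 2.3, -0.637, 0.125, 0.4, 0.7], [-26.5, -22.6, 2.3, -0.637, 0.125, 0.4, 0.7], [-26.5, -22.6, 2.3, -0.637, 0.125, 0.4, 0.7], [-26.5, -22.6, 2.3, -0.637, 0.125, 0.4, 0.7], [-26.5, -22.6, 2.3, -0.637, 0.125, 0.4, 0.7], [-26.5, -22.6, 2.3, -0.637, 0.125, 0.4, 0.7], [-26.5, -22.6, 2.3, -0.637, 0.125, 0.4, 0.7], [-26.5, -22.6, 2.3, -0.637, 0.125, 0.4, 0.7], [-26.5, -22.6, 2.3, -0.637, 0.125, 0.4, 0.7], [-26.5, -22.6, 2.3, -0.637, 0.125, 0.4, 0.7]],
  ],
)

```text
time_s: 8.53
ee_pos: [0.3595, 0.1025, 0.3405]
eef_rot: [-3.14, 0.001, -1.195]
force: [-0.5, -0.7, -0.2]
grip_width: 0.0658
```

```bash
python3 - <<'E'
from h import *
st();t=knob();s=ctrl.camera("scene")
cv2.imwrite("pics/t4.png",t["frame"] if isinstance(t,dict) else t)
cv2.imwrite("pics/s4.png",s["frame"])
up=lambda im,k:cv2.resize(im,None,fx=k,fy=k,interpolation=cv2.INTER_CUBIC)
out=np.zeros((600,800,3),np.uint8)
out[:480,:480]=up(t[200:320,275:395],4); out[:280,500:780]=up(t[255:325,165:235],4); out[280:600,480:]=up(s["frame"][225:305,330:410],4)
cv2.imwrite("pics/z4.png",out)
E
```

```text
8.53 [0.3595 0.1025 0.3405] [-3.140e+00  1.000e-03 -1.195e+00] q [ 0.18 -0.18  1.66  0.    1.66  1.37] F [-0.5 -0.7 -0.2] 0.0658
knob shift px [-1.125  0.75 ] score 0.979
```

View pics/z4.png

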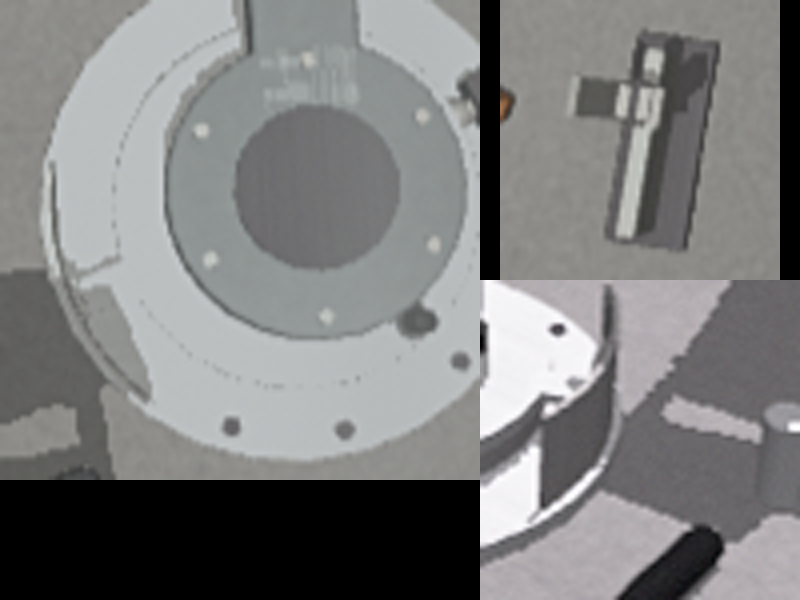

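The handle top shows at crop (418,322), touching the housing edge in view. The tab arm's upper (clockwise) edge runs from (78,283) to (118,258), and the rail arc from (48,165) to (148,400). The clip is untouched, with handle ends at (572,97) and (652,103).

```bash
python3 - <<'E'
from h import *
import pickle
d=pickle.load(open("c0.pkl","rb"));T=d["top"];S=d["scene"]
def pol(p): v=p[:2]-AX; return round(np.linalg.norm(v),4),round(np.degrees(np.arctan2(v[1],v[0]))%360,1)
A=lambda x,y:(275+x/4-.375,200+y/4-.375); B=lambda x,y:(280+x/4-.375,180+y/4-.375)
print("h0",pol(onz(T,*B(250,445),.11)),"h1",pol(onz(T,*A(418,322),.11)))
for q in((85,142),(125,168),(63,180),(100,195)): print("arm0",pol(onz(T,*B(*q),.053)),pol(onz(T,*B(*q),.085)))
for q in((78,283),(118,258)): print("arm1",pol(onz(T,*A(*q),.053)),pol(onz(T,*A(*q),.085)))
for q in((48,165),(148,400),(75,290),(60,240)): print("rail",pol(onz(T,*A(*q),.085)))
# handle ends of clip in scene: isolate bright-ish handle
g=S["frame"][235:300,425:455]; 
for x in (440.5,): print(tri(T,(175+115/4-.375,255+103/4-.375),S,(440.2,247.6)))
# base circle from top, z .015
hsv=cv2.cvtColor(T["frame"],cv2.COLOR_BGR2GRAY); m=(hsv>165).astype(np.uint8); m[:200]=0;m[:, :280]=0;m[:,430:]=0
cs=max(cv2.findContours(m,0,1)[0],key=cv2.contourArea)[:,0,:]
P=np.array([onz(T,*p,.015)[:2] for p in cs]); P=P[(P[:,0]<.52)]
from scipy.optimize import least_squares
r=least_squares(lambda v:np.hypot(P[:,0]-v[0],P[:,1]-v[1])-v[2],[.55,-.085,.158],loss="soft_l1",f_scale=.001);print("base",r.x,np.abs(r.fun).mean())
E
```

```text
h0 (np.float64(0.0998), np.float64(167.7)) h1 (np.float64(0.0975), np.float64(221.2))
arm0 (np.float64(0.1442), np.float64(53.7)) (np.float64(0.1414), np.float64(55.0))
arm0 (np.float64(0.1151), np.float64(52.9)) (np.float64(0.1131), np.float64(54.6))
arm0 (np.float64(0.1437), np.float64(64.4)) (np.float64(0.1415), np.float64(65.6))
arm0 (np.float64(0.1195), np.float64(63.7)) (np.float64(0.1179), np.float64(65.2))
arm1 (np.float64(0.1413), np.float64(110.2)) (np.float64(0.1408), np.float64(110.6))
arm1 (np.float64(0.1136), np.float64(107.3)) (np.float64(0.1138), np.float64(107.9))
rail (np.float64(0.1508), np.float64(82.4))
rail (np.float64(0.1489), np.float64(142.3))
rail (np.float64(0.1439), np.float64(111.9))
rail (np.float64(0.1444), np.float64(99.7))
(array([0.47661755, 0.24589524, 0.15411684]), np.float64(0.0021361255436902534))
base [ 0.55184458 -0.0839801   0.15602044] 0.025995166287058252
```

```bash
python3 - <<'E'
from h import *
st();Y=down(np.radians(-96.8))
print(row([.478,.267,.24],Y),row([.478,.267,.122],Y))
E
```

```text
8.63 [0.3598 0.0998 0.3394] [ 3.141e+00  1.000e-03 -1.198e+00] q [ 0.17 -0.18  1.67  0.    1.66  1.37] F [0.3 0.8 0.5] 0.0659
[-11.257, -17.109, 9.945, 0.0, 0.001, 0.492] [-11.25, -17.113, 21.745, 0.0, 0.001, 0.492]
```

Emit:
play_rows(
  steps=[
    [[-5, -9, 3, 0, 0, 0.25, 0.7], [-11.25, -17.1, 9.9, 0, 0, 0.492, 0.7], [-11.25, -17.1, 9.9, 0, 0, 0.492, 0.7], [-11.25, -17.1, 9.9, 0, 0, 0.492, 0.7], [-11.25, -17.1, 9.9, 0, 0, 0.492, 0.7], [-11.25, -17.1, 9.9, 0, 0, 0.492, 0.7], [-11.25, -17.1, 9.9, 0, 0, 0.492, 0.7], [-11.25, -17.1, 14, 0, 0, 0.492, 0.7], [-11.25, -17.1, 14, 0, 0, 0.492, 0.7]],
  ],
)

```text
time_s: 9.38
ee_pos: [0.4762, 0.2645, 0.1936]
eef_rot: [3.134, -0.004, -1.691]
force: [-0.1, -0.8, -1.0]
grip_width: 0.0658
```

```bash
python3 - <<'E'
from h import *
st();Y=down(np.radians(-96.8))
print(row([.478,.267,.122],Y))
t=ctrl.camera("top");s=ctrl.camera("scene")
up=lambda im:cv2.resize(im,(400,400),interpolation=cv2.INTER_CUBIC)
cv2.imwrite("pics/p5.png",np.hstack([up(s["frame"][200:300,390:490]),up(t["frame"][240:340,150:250])]))
E
```

```text
9.38 [0.4762 0.2645 0.1936] [ 3.134 -0.004 -1.691] q [0.44 0.28 1.51 0.   1.36 2.13] F [-0.1 -0.8 -1. ] 0.0658
[-0.3, -0.204, 7.156, 0.008, -0.004, -0.001]
```

View pics/p5.png

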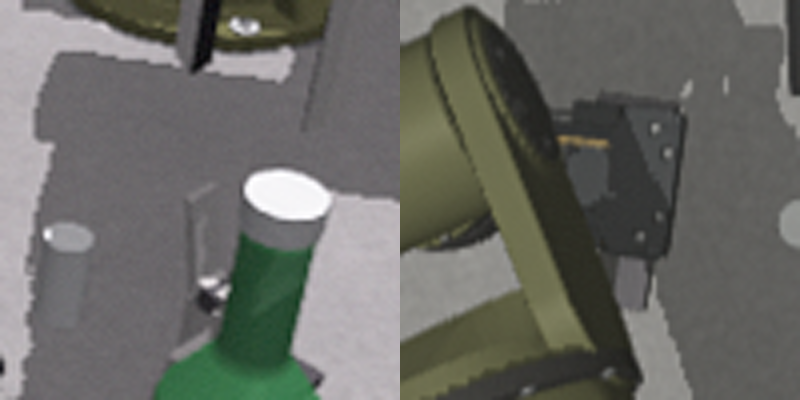

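The left finger's tip, at crop (195,70), sits above and outside the clip's visible handle at (200,190), as planned. Descending and pinching.

Emit:
play_rows(
  steps=[
    [[-0.3, -0.2, 2, 0, 0, 0, 0.7], [-0.3, -0.2, 4, 0, 0, 0, 0.7], [-0.3, -0.2, 6, 0, 0, 0, 0.7], [-0.3, -0.2, 7.15, 0, 0, 0, 0.7], [-0.3, -0.2, 7.15, 0, 0, 0, 0.7], [-0.3, -0.2, 7.15, 0, 0, 0, 0.7]],
  ],
)

```text
time_s: 9.98
ee_pos: [0.4806, 0.268, 0.1297]
eef_rot: [3.141, 0.0, -1.691]
force: [-0.2, -0.1, -0.3]
grip_width: 0.0659
```

```bash
python3 - <<'E'
from h import *
st()
E
```

```text
9.98 [0.4806 0.268  0.1297] [ 3.141  0.    -1.691] q [0.44 0.35 1.58 0.   1.22 2.13] F [-0.2 -0.1 -0.3] 0.0659
```

Emit:
play_rows(
  steps=[
    [[0, 0, 0, 0, 0, 0, 0.5], [0, 0, 0, 0, 0, 0, 0.4], [0, 0, 0, 0, 0, 0, 0.3], [0, 0, 0, 0, 0, 0, 0.26], [0, 0, 0, 0, 0, 0, 0.26], [0, 0, 0, 0, 0, 0, 0.26], [0, 0, 0, 0, 0, 0, 0.26], [0, 0, 0, 0, 0, 0, 0.26], [0, 0, 0, 0, 0, 0, 0.26], [0, 0, 0, 0, 0, 0, 0.26]],
  ],
  force=12,
)

```text
time_s: 10.82
ee_pos: [0.4806, 0.268, 0.1298]
eef_rot: [3.141, 0.0, -1.692]
force: [-0.5, 0.5, -0.0]
grip_width: 0.0242
```

```bash
python3 - <<'E'
from h import *
st()
E
```

```text
10.82 [0.4806 0.268  0.1298] [ 3.141  0.    -1.692] q [0.44 0.35 1.58 0.   1.22 2.13] F [-0.5  0.5 -0. ] 0.0242
```

The grip landed about 8 mm high, so I'll reopen, lower and pinch again.

Emit:
play_rows(
  steps=[
    [[0, 0, 0, 0, 0, 0, 0.45], [0, 0, 0, 0, 0, 0, 0.7], [0, 0, 0, 0, 0, 0, 0.7], [0, 0, 0, 0, 0, 0, 0.7], [0, 0, 0.5, 0, 0, 0, 0.7], [0, 0, 0.8, 0, 0, 0, 0.7], [0, 0, 0.8, 0, 0, 0, 0.5], [0, 0, 0.8, 0, 0, 0, 0.4], [0, 0, 0.8, 0, 0, 0, 0.3], [0, 0, 0.8, 0, 0, 0, 0.27], [0, 0, 0.8, 0, 0, 0, 0.27], [0, 0, 0.8, 0, 0, 0, 0.27], [0, 0, 0.8, 0, 0, 0, 0.27], [0, 0, 0.8, 0, 0, 0, 0.27], [0, 0, 0.8, 0, 0, 0, 0.27]],
  ],
  force=12,
)

```text
time_s: 12.07
ee_pos: [0.4806, 0.268, 0.1217]
eef_rot: [3.141, 0.0, -1.691]
force: [0.4, -0.6, -0.7]
grip_width: 0.0254
```

Emit:
play_rows(
  steps=[
    [[0, 0, -2, 0, 0, 0, 0.27], [0, 0, -4, 0, 0, 0, 0.27], [0, 0, -7, 0, 0, 0, 0.27], [0, 0, -10, 0, 0, 0, 0.27], [0, 0, -13, 0, 0, 0, 0.27], [0, 0, -13, 0, 0, 0, 0.27], [0, 0, -13, 0, 0, 0, 0.27]],
  ],
)

```text
time_s: 12.65
ee_pos: [0.4811, 0.2682, 0.253]
eef_rot: [-3.14, 0.002, -1.691]
force: [-0.4, 0.0, -0.5]
grip_width: 0.0257
```

```bash
python3 - <<'E'
from h import *
st();knob()
s=ctrl.camera("scene")
cv2.imwrite("pics/p6.png",cv2.resize(s["frame"][120:320,380:560],(720,600)[:2] if 0 else (540,600),interpolation=cv2.INTER_CUBIC))
E
```

```text
12.65 [0.4811 0.2682 0.253 ] [-3.140e+00  2.000e-03 -1.691e+00] q [0.44 0.26 1.41 0.   1.48 2.13] F [-0.4  0.  -0.5] 0.0257
knob shift px [-1.125  0.75 ] score 0.979
```

View pics/p6.png

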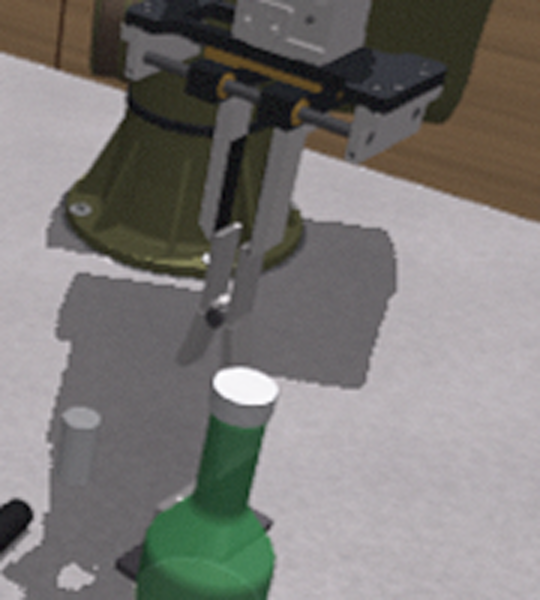

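The clip is held with its jaws open: hinge at crop (215,315), left jaw tip (185,360). I'll check its height in the grip against projections, then plan the placing.

```bash
python3 - <<'E'
from h import *
import pickle
S=pickle.load(open("c0.pkl","rb"))["scene"]
g,_=pose()
cr=lambda p:np.round((proj(S,p)-[380,120])*3,0)
tip=g[2]+.019-.093
for dz in(0,.01):
  print("hinge",cr([g[0],g[1],tip+.052+dz]),"-y htop",cr([g[0],g[1]-.013,tip+.106+dz]),"tip-y",cr([g[0],g[1]-.019,tip+dz]))
for ph in (112.5,):
    a=np.radians(ph);p=AX+.147*np.array([np.cos(a),np.sin(a)]);print(p,ph)
    Y=down(a-np.pi); print(row([*p,.26],Y),row([*p,.19],Y),row([*p,.139],Y))
st()
E
```

```text
hinge [223. 307.] -y htop [219. 229.] tip-y [185. 360.]
hinge [225. 294.] -y htop [221. 216.] tip-y [187. 349.]
[0.49314554 0.05161029] 112.5
[21.311, -3.87, -0.933, 0.003, -0.0, -0.513] [21.306, -3.887, 6.067, 0.003, -0.0, -0.513] [21.302, -3.899, 11.167, 0.003, -0.0, -0.513]
12.75 [0.4804 0.2678 0.2506] [ 3.139e+00 -1.000e-03 -1.691e+00] q [0.44 0.26 1.41 0.   1.48 2.13] F [-0.8 -0.3 -1.2] 0.0256
```

Emit:
play_rows(
  steps=[
    [[4, -0.8, -0.5, 0, 0, -0.1, 0.27], [8, -1.5, -0.9, 0, 0, -0.2, 0.27], [12, -2.2, -0.9, 0, 0, -0.3, 0.27], [16, -2.9, -0.9, 0, 0, -0.4, 0.27], [19, -3.5, -0.9, 0, 0, -0.46, 0.27], [21.3, -3.87, -0.9, 0, 0, -0.513, 0.27], [21.3, -3.87, -0.9, 0, 0, -0.513, 0.27], [21.3, -3.87, -0.9, 0, 0, -0.513, 0.27], [21.3, -3.88, 3, 0, 0, -0.513, 0.27], [21.3, -3.89, 6, 0, 0, -0.513, 0.27], [21.3, -3.89, 6, 0, 0, -0.513, 0.27], [21.3, -3.89, 6, 0, 0, -0.513, 0.27]],
  ],
)

```text
time_s: 13.75
ee_pos: [0.4926, 0.0525, 0.1901]
eef_rot: [3.136, 0.002, -1.178]
force: [-0.0, 1.0, -0.4]
grip_width: 0.0258
```

```bash
python3 - <<'E'
from h import *
st();t=knob();s=ctrl.camera("scene")
a=np.radians(112.5);p=AX+.147*np.array([np.cos(a),np.sin(a)])
Y=down(a-np.pi); print(row([*p,.19],Y),row([*p,.139],Y))
for z,n in((.085,"packtop"),(.116,"tip")): print(n,np.round((proj(s,[*p,z])-[290,170])*4))
for dr in(-.005,.005): print("packtop edge",dr,np.round((proj(s,[*(AX+(.147+dr)*np.array([np.cos(a),np.sin(a)])),.085])-[290,170])*4))
cv2.imwrite("pics/p7.png",np.hstack([cv2.resize(s["frame"][170:290,290:410],(480,480),interpolation=cv2.INTER_CUBIC),cv2.resize(t[210:300,270:330],(320,480),interpolation=cv2.INTER_CUBIC)]))
E
```

```text
13.75 [0.4926 0.0525 0.1901] [ 3.136e+00  2.000e-03 -1.178e+00] q [ 0.03  0.17  1.65 -0.    1.32  1.21] F [-0.   1.  -0.4] 0.0258
knob shift px [-1.125  0.75 ] score 0.979
[0.032, 0.094, 0.241, 0.001, -0.0, 0.0] [0.031, 0.091, 5.341, 0.001, -0.0, 0.0]
packtop [281. 289.]
tip [283. 246.]
packtop edge -0.005 [273. 287.]
packtop edge 0.005 [289. 291.]
```

View pics/p7.png

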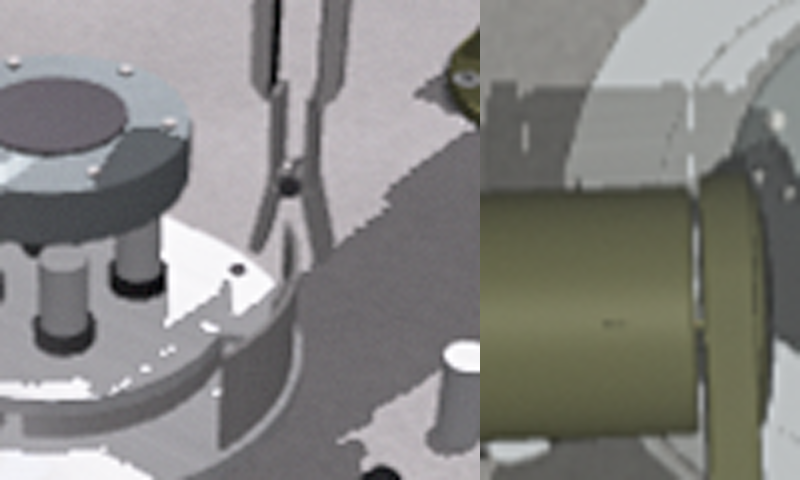

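The open jaws, at crop (262,250) and (325,265), straddle the rail and tab top at about (288,288). Pushing down.

Emit:
play_rows(
  steps=[
    [[0, 0.1, 1.5, 0, 0, 0, 0.27], [0, 0.1, 2.3, 0, 0, 0, 0.27], [0, 0.1, 3, 0, 0, 0, 0.27], [0, 0.1, 3.5, 0, 0, 0, 0.27], [0, 0.1, 3.5, 0, 0, 0, 0.27]],
  ],
)

```text
time_s: 14.27
ee_pos: [0.4928, 0.0519, 0.1569]
eef_rot: [3.14, 0.0, -1.178]
force: [0.1, -0.3, -0.8]
grip_width: 0.0254
```

```bash
python3 - <<'E'
from h import *
st();knob()
a=np.radians(112.5);p=AX+.147*np.array([np.cos(a),np.sin(a)])
Y=down(a-np.pi); print(row([*p,.139],Y))
E
```

```text
14.27 [0.4928 0.0519 0.1569] [ 3.14   0.    -1.178] q [ 0.03  0.2   1.7  -0.    1.24  1.21] F [ 0.1 -0.3 -0.8] 0.0254
knob shift px [-1.125  0.75 ] score 0.98
[0.034, -0.009, 1.842, 0.001, 0.0, -0.0]
```

Emit:
play_rows(
  steps=[
    [[0, 0, 0.6, 0, 0, 0, 0.27], [0, 0, 1.2, 0, 0, 0, 0.27], [0, 0, 1.8, 0, 0, 0, 0.27], [0, 0, 1.8, 0, 0, 0, 0.27], [0, 0, 1.8, 0, 0, 0, 0.27]],
  ],
)

```text
time_s: 14.73
ee_pos: [0.4928, 0.0519, 0.1391]
eef_rot: [3.14, 0.0, -1.178]
force: [0.0, -0.3, -0.9]
grip_width: 0.0255
```

```bash
python3 - <<'E'
from h import *
st();knob()
s=ctrl.camera("scene")
cv2.imwrite("pics/p8.png",cv2.resize(s["frame"][170:290,290:410],(600,600),interpolation=cv2.INTER_CUBIC))
E
```

```text
14.73 [0.4928 0.0519 0.1391] [ 3.14   0.    -1.178] q [ 0.03  0.22  1.72 -0.    1.21  1.21] F [ 0.  -0.3 -0.9] 0.0255
knob shift px [-1.125  0.75 ] score 0.979
```

View pics/p8.png

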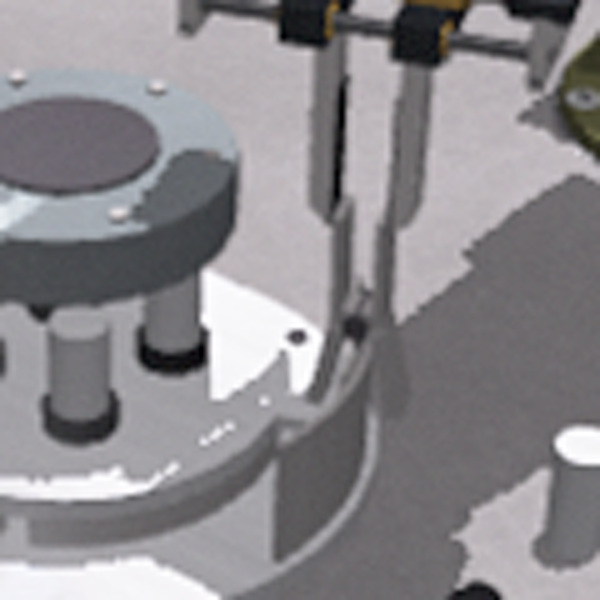

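The inner jaw at (325,390) is inside the rail and the outer jaw at (395,390) is outside it, with no contact force. Releasing.

Emit:
play_rows(
  steps=[
    [[0, 0, 0, 0, 0, 0, 0.32], [0, 0, 0, 0, 0, 0, 0.38], [0, 0, 0, 0, 0, 0, 0.44], [0, 0, 0, 0, 0, 0, 0.5], [0, 0, 0, 0, 0, 0, 0.56], [0, 0, 0, 0, 0, 0, 0.64], [0, 0, 0, 0, 0, 0, 0.66], [0, 0, 0, 0, 0, 0, 0.66], [0, 0, 0, 0, 0, 0, 0.66], [0, 0, 0, 0, 0, 0, 0.66]],
  ],
)

```text
time_s: 15.67
ee_pos: [0.4931, 0.0519, 0.1396]
eef_rot: [3.141, -0.0, -1.178]
force: [0.1, 0.5, 0.4]
grip_width: 0.0617
```

```bash
python3 - <<'E'
from h import *
st();knob()
E
```

```text
15.67 [0.4931 0.0519 0.1396] [ 3.141 -0.    -1.178] q [ 0.03  0.22  1.72 -0.    1.21  1.21] F [0.1 0.5 0.4] 0.0617
knob shift px [-1.125  0.75 ] score 0.98
```

Retreating straight up, then back towards the base to clear the view.

Emit:
play_rows(
  steps=[
    [[0, 0, -2, 0, 0, 0, 0.66], [0, 0, -5, 0, 0, 0, 0.66], [0, 0, -9, 0, 0, 0, 0.66], [0, 0, -13, 0, 0, 0, 0.66], [0, 0, -17, 0, 0, 0, 0.66], [-10, -8, -20, 0, 0, 0, 0.66], [-14, -12, -20, 0, 0, 0, 0.66], [-17, -15, -20, 0, 0, 0, 0.66], [-17, -15, -20, 0, 0, 0, 0.66], [-17, -15, -20, 0, 0, 0, 0.66], [-17, -15, -20, 0, 0, 0, 0.66]],
  ],
)

```text
time_s: 16.63
ee_pos: [0.567, 0.2703, 0.3389]
eef_rot: [3.14, 0.0, -1.176]
force: [0.5, -0.6, 0.4]
grip_width: 0.0623
```

```bash
python3 - <<'E'
from h import *
import pickle
st();t=knob();s=ctrl.camera("scene")
r=pickle.load(open("c0.pkl","rb"))
# bystander change check
for n,f0,f1 in(("top",r["top"]["frame"],t),("scene",r["scene"]["frame"],s["frame"])):
    dd=cv2.absdiff(f0,f1).max(2)
    for o,(x,y,w,h) in (dict(bottle_a=(480,180,80,50),bottle_b=(120,180,70,50),jar=(215,150,40,40),cap=(240,284,24,22),sd=(240,184,24,84),brush=(90,240,84,50),tape=(445,265,55,50)) if n=="top" else {}).items(): print(o,(dd[y:y+h,x:x+w]>50).mean().round(3))
a=np.radians(112.5);p=AX+.147*np.array([np.cos(a),np.sin(a)])
print([np.round((proj(s,[*p,z])-[290,170])*4) for z in(.065,.117,.171)],[np.round((proj(ctrl.camera("top"),[*p,z])-[260,200])*[4,4]) for z in(.171,.117)])
cv2.imwrite("pics/p9.png",np.hstack([cv2.resize(s["frame"][170:290,290:390],(400,480),interpolation=cv2.INTER_CUBIC),cv2.resize(t[200:320,260:360],(400,480),interpolation=cv2.INTER_CUBIC)]))
E
```

```text
16.63 [0.567  0.2703 0.3389] [ 3.14   0.    -1.176] q [0.39 0.44 0.98 0.   1.73 1.56] F [ 0.5 -0.6  0.4] 0.0623
knob shift px [-1.125  0.75 ] score 0.979
bottle_a 0.0
bottle_b 0.547
jar 0.0
cap 0.0
sd 0.0
brush 0.612
tape 0.0
[array([279., 316.]), array([284., 245.]), array([289., 167.])] [array([125., 290.]), array([128., 292.])]
```

View pics/p9.png

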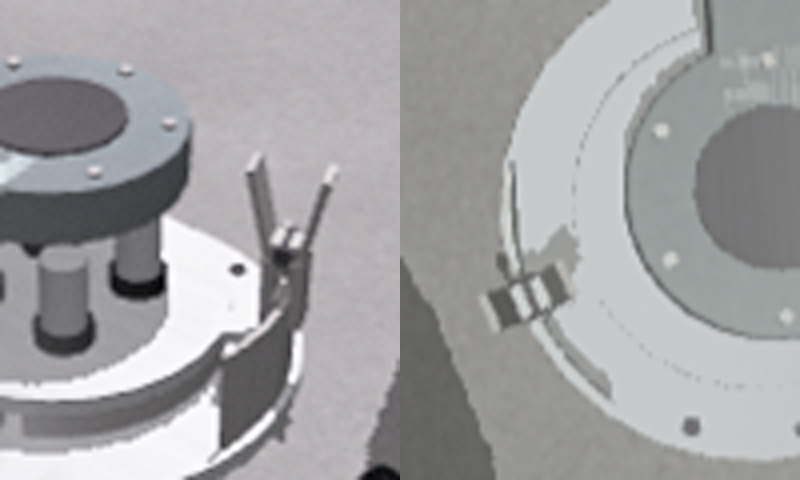

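The clip stands upright astride the rail at the tab: hinge at (285,248) against an expected (284,245), plan middle (528,298) against (527,291). The top-view differences at bottle_b and brush should just be the arm in the way, so I'll check both in the scene view before handing in.

```bash
python3 - <<'E'
from h import *
import pickle
r=pickle.load(open("c0.pkl","rb"))["scene"]["frame"];s=ctrl.camera("scene")["frame"]
g=lambda z:cv2.cvtColor(z,cv2.COLOR_BGR2GRAY)
for o,(x,y,w,h) in dict(bottle_b=(415,310,55,78),bottle_b_neck=(443,240,34,40),brush=(475,318,85,80)).items():
    m=cv2.matchTemplate(g(s)[y-12:y+h+12,x-12:x+w+12],g(r)[y:y+h,x:x+w],cv2.TM_CCOEFF_NORMED);_,v,_,l=cv2.minMaxLoc(m);print(o,l[0]-12,l[1]-12,round(v,3))
st();knob()
ctrl.hand_in()
E
```

```text
bottle_b 0 0 0.892
bottle_b_neck 0 0 0.893
brush 0 0 0.998
16.88 [0.5666 0.2657 0.3394] [ 3.141 -0.    -1.178] q [ 0.38  0.43  0.98 -0.    1.73  1.56] F [-0.4 -0.1  1. ] 0.0618
knob shift px [-1.125  0.75 ] score 0.979
the job is handed in; nothing more can be done
```

I turned the carousel counter-clockwise by its post until the plunger dropped into the next notch. I then moved the spring clip from its parking strip onto the tab and rail, and handed the job in at about 17 s. The hand-in gives no verdict.

- **Plunger:** the knob had moved in by about 1.35 px, roughly 3.1 mm of the 3.5 mm expected. It stayed at exactly that value through every later check. I read this as fully in; the camera cannot resolve it more finely.
- **Clip:** the last picture shows it upright, with one jaw inside and one outside the tab and rail. Its hinge is within about 2 mm of where it should be, which puts the jaws about 20 mm down. Two readings of the tab's place differed by about 2–3 degrees, so the clip may be up to about 6 mm off along the rim; 18 mm is allowed. I did not measure the pinch force directly.
- **Other things on the bench:** none showed any shift. An arm shadow or occlusion in the top view briefly flagged bottle_b and the brush, but the scene view showed both at zero offset. The bottle's match score was lower (0.89), which I put down to shadow.
- **Robot:** clear of everything at hand-in, with tool force about 1 N, which is noise level. My final retreat went towards bottle_b, not the base as I had intended. The fingertips ended about 40 mm above the bottle's height and touched nothing.
- **Grasp corrected:** the first pinch of the clip landed about 8 mm too high, so I reopened, lowered and pinched again before lifting.

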